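# Find the rocking corner of the jig plate and press its shim flat

## Robot

A 6-joint arm with a two-finger parallel gripper is mounted at the origin on the work surface. World frame = base frame: x ahead of the robot, y to its left, z up, the work surface at z = 0. Lengths are in mm, angles in rad, forces in N, time in s.
With the tool pointing down it reaches from about 200 to 875 mm from the base axis. Payload 3.4 kg.
Tool frame: the origin (TCP) lies between the finger pads; the fingertips stand 22 mm ahead of it and the grasp point (between the pads) lies 3 mm ahead of it; z points along the fingers, x is the direction in which the jaws open and shut, and the axes are right-handed (so a half turn about z gives the same grasp; the last joint's range is limited). The gripper opens to 94 mm and grips with 3 to 60 N. Pads are 16 mm wide; open, the fingers measure 119 mm over their backs; the gripper's body (75 mm by 177 mm) begins 78 mm behind the grasp point.
Start: joints at [-1.455, 0.276, 1.505, -0, 1.361, -0.121], TCP at [134.888, -558.989, 227.493] pointing down, gripper open.
Joint ranges: [-2.89, 2.89], [-0.75, 2.08], [0.22, 2.7], [-1.18, 4.32], [0.11, 2.71], [-2.7, 2.7]. Speed limits (rad/s): [2.57, 2.57, 3.14, 3.14, 3.14, 3.14].

## Interface

Orientations are given as a unit quaternion [x, y, z, w].
In Python, from station import get_state, read_camera, job gives the robot as it stands.
- The arm moves only by the tool carry_out, never from a script. Its argument "plan" is a list of rows, each an object of numbers: "wx", "wy", "wz": the turn, a rotation vector about the tool's x, y, z scaled (see below); "dx", "dy", "dz": the shift along the tool's x, y, z scaled (see below); "claw": the opening, from -1 (shut) to 1 (fully open). A call has 1 to 12 rows; each row shifts and turns the commanded pose from where the row before left it, along the tool's axes as they then stand; what a row does not reach is not made up. The controller multiplies each number of a shift by 12 cm and each number of a turn by 180 degrees. A row lasts 1/12 s, in which the tool goes at most 41.7 mm and 7.16 degrees, less where a joint would pass 70% of its speed; a pose out of reach is approached as far as the arm can. A call with a number of a shift or a turn outside -1 to 1 is refused whole. A call with a gripper value outside its range is refused whole. The fingers move at their own pace and stop on an object; "force" is the grip in N (left out, the last holds). Time passes only in rows, so rows that do not move let the fingers close. It gives the time, the measured TCP pose, the force and the opening at its end, in the units of the state.
- get_state(): the state, without advancing time (a new reading comes with each control period).
- read_camera(name): name is "scene" or "side" or "wrist"; returns a dict with "color" (400x640x3 uint8, blue, green, red), "z_map" (400x640 float32, mm along the optical axis (not along the pixel's ray), 0 where there is no reading), "vertical_fov" (degrees; the focal length in pixels is half the picture's height over the tangent of half this angle, whatever the lens; pixels are square), "cx", "cy" (the principal point, pixels), "world_from_camera" (4x4, takes a point from camera to world coordinates). Camera axes: x right, y up, looking along -z (the intrinsics and any distortion apply to the point x, -y, -z); pixel columns grow to the right and rows downward; lengths in mm; the calibration is good to about 2 mm. A picture is of the moment at which its call begins.
- job.finish_job(): hands the job in, once; it reports no verdict.
The state is a dict: "clock": time; "qpos": joint angles; "qd": joint speeds; "joint_torque": joint torques, N m; "position": TCP position; "tcp_rot": TCP orientation; "wrist_force": force on the tool from outside, world axes, zero at the start; "torque": the same for the moment, N m; "opening": finger opening in mm.
Only numpy, scipy, OpenCV 4.12 (cv2) and the standard library are available. Lean on these libraries where they do the work, as an engineer would, in place of code of your own. Each camera call takes 0.05 s, during which the arm holds its last target. There are 200 camera calls.

## Task

The square steel jig plate rocks at one corner. Press down on its corners with the fingertips, one at a time, until you find the one that gives, then press the raised shim beside that corner down fully flat on its block. Do not force the shim of a solid corner, grasp and lift nothing, leave the things lying about where they are, and finish clear of everything.

Things in the scene. Friction and masses are not known exactly. Their poses are not given: they have to be found in the camera images.
- bed: Fixed dark steel bed of a stone-cutting jig, 250 x 300 x 15 mm, on the bench, yaw within 0.35 rad. Origin: centre of its underside; x = away from the robot ('far'), y = left, z up. It carries the jig plate in its middle. On its left and right sides, beside each plate corner, an orange block 44 x 40 mm, top 45 mm above the bench, carries that corner's hinged steel shim.
- plate: Square steel plate 180 x 180 x 10 mm on a springy central bush; origin: centre of its underside, axes as the bed's; top 42.3 mm above the bench; fences 14 mm high within 50 mm of its centre. At one corner, unseen and varying, the packer under it is thin: it gives about 5 mm under about 5 N and comes back level when let go. The other three corners are solid (under 1.5 mm at 20 N).
- corner_nl (a point): Point on the top face of the plate at its near left corner, 20 mm in from both edges; at rest 42.3 mm above the bench, at (-70, 70) mm in the bed's x, y. It moves with the plate.
- corner_nr (a point): Point on the top face of the plate at its near right corner, 20 mm in from both edges; at rest 42.3 mm above the bench, at (-70, -70) mm in the bed's x, y. It moves with the plate.
- corner_fl (a point): Point on the top face of the plate at its far left corner, 20 mm in from both edges; at rest 42.3 mm above the bench, at (70, 70) mm in the bed's x, y. It moves with the plate.
- corner_fr (a point): Point on the top face of the plate at its far right corner, 20 mm in from both edges; at rest 42.3 mm above the bench, at (70, -70) mm in the bed's x, y. It moves with the plate.
- shim_nl (a joint): Angle (rad) of the near left corner's shim: steel flap 36 x 46 (outwards) x 3 mm, hinged along bed x on its inner edge at (-73.5, 95, 47) mm of the bed, outer end up. -0.1 to 0 at the start (raised 31 to 25 degrees); 0.436 = flat on its block. Stays where left. Pressed near the outer end it goes down at about 5 N at the rocking corner; at a solid corner it jams before reading 0.2.
- shim_nr (a joint): Angle (rad) of the near right corner's shim: steel flap 36 x 46 (outwards) x 3 mm, hinged along bed x on its inner edge at (-73.5, -95, 47) mm of the bed, outer end up. -0.1 to 0 at the start (raised 31 to 25 degrees); 0.436 = flat on its block. Stays where left. Pressed near the outer end it goes down at about 5 N at the rocking corner; at a solid corner it jams before reading 0.2.
- shim_fl (a joint): Angle (rad) of the far left corner's shim: steel flap 36 x 46 (outwards) x 3 mm, hinged along bed x on its inner edge at (73.5, 95, 47) mm of the bed, outer end up. -0.1 to 0 at the start (raised 31 to 25 degrees); 0.436 = flat on its block. Stays where left. Pressed near the outer end it goes down at about 5 N at the rocking corner; at a solid corner it jams before reading 0.2.
- shim_fr (a joint): Angle (rad) of the far right corner's shim: steel flap 36 x 46 (outwards) x 3 mm, hinged along bed x on its inner edge at (73.5, -95, 47) mm of the bed, outer end up. -0.1 to 0 at the start (raised 31 to 25 degrees); 0.436 = flat on its block. Stays where left. Pressed near the outer end it goes down at about 5 N at the rocking corner; at a solid corner it jams before reading 0.2.
- tab_nl (a point): Point on the upper face of the near left shim, 34 mm outwards from its hinge and mid-width: the place to press. About 62 to 66 mm above the bench when raised, 48.5 mm when flat.
- tab_nr (a point): Point on the upper face of the near right shim, 34 mm outwards from its hinge and mid-width: the place to press. About 62 to 66 mm above the bench when raised, 48.5 mm when flat.
- tab_fl (a point): Point on the upper face of the far left shim, 34 mm outwards from its hinge and mid-width: the place to press. About 62 to 66 mm above the bench when raised, 48.5 mm when flat.
- tab_fr (a point): Point on the upper face of the far right shim, 34 mm outwards from its hinge and mid-width: the place to press. About 62 to 66 mm above the bench when raised, 48.5 mm when flat.
- tin: Bystander, leave alone: closed aluminium tin, 38 mm across, 34 mm high, standing on the bed between the two left shims. Origin: centre of its underside.
- bolt: Bystander, leave alone: hex bolt standing on its head, head 22 mm, 34 mm high, on the bed between the two right shims. Origin: centre of its underside.
- spanner: Bystander, leave alone: open spanner 170 mm long, lying on the bench left of the bed. Origin: mid-length of the tool.
- brick: Bystander, leave alone: half brick 120 x 100 x 60 mm, right of the bed. Origin: centre of its underside.
- offcut: Bystander, leave alone: flat stone offcut 70 x 110 x 18 mm, beyond the bed. Origin: centre of its underside.
- tape: Bystander, leave alone: tape measure 32 x 60 x 58 mm, beyond the bed. Origin: centre of its underside.
- pencil: Bystander, leave alone: flat carpenter's pencil 150 x 12 x 9 mm, left of the bed. Origin: centre of its underside.

How it is judged (in metres and radians):
On the way, in this order (a step that is already met when the one before it is completed fails the run):
1. the corner that rocks has been pressed down by the fingers by at least 3 mm (z of any of corner_nl, corner_nr, corner_fl, corner_fr in the frame of bed below 0.0393 m and contact force between the fingers and plate above 1 N), for 0.05 s.
2. the shim of the rocking corner is pressed flat (joint above 0.40 rad), the others are not (((value of joint shim_nl above 0.4 rad and value of joint each of shim_nr, shim_fl, shim_fr below 0.25 rad) or (value of joint shim_nr above 0.4 rad and value of joint each of shim_nl, shim_fl, shim_fr below 0.25 rad) or (value of joint shim_fl above 0.4 rad and value of joint each of shim_nl, shim_nr, shim_fr below 0.25 rad) or (value of joint shim_fr above 0.4 rad and value of joint each of shim_nl, shim_nr, shim_fl below 0.25 rad))), for 0.2 s.
At the end, for the whole second after the job is handed in: The rocking corner's shim is flat on its block (joint above 0.40 of 0.436 rad), the other three shims still stand raised (below 0.25 rad), the plate is back level (each corner within 2.8 mm of its rest height) and no bystander is more than 20 mm from its starting place (((value of joint shim_nl above 0.4 rad and value of joint each of shim_nr, shim_fl, shim_fr below 0.25 rad) or (value of joint shim_nr above 0.4 rad and value of joint each of shim_nl, shim_fl, shim_fr below 0.25 rad) or (value of joint shim_fl above 0.4 rad and value of joint each of shim_nl, shim_nr, shim_fr below 0.25 rad) or (value of joint shim_fr above 0.4 rad and value of joint each of shim_nl, shim_nr, shim_fl below 0.25 rad)) and z of each of corner_nl, corner_nr, corner_fl, corner_fr in the frame of bed above 0.0395 m and distance of each of tin, bolt, spanner, brick, offcut, tape, pencil from where it was at the start of the episode below 0.02 m); the robot touches nothing.
It fails at once if the shim of a solid corner was forced (over 15 N from the fingers while it stands above half height) ((contact force between the fingers and shim_nl above 15 N and value of joint shim_nl below 0.22 rad) or (contact force between the fingers and shim_nr above 15 N and value of joint shim_nr below 0.22 rad) or (contact force between the fingers and shim_fl above 15 N and value of joint shim_fl below 0.22 rad) or (contact force between the fingers and shim_fr above 15 N and value of joint shim_fr below 0.22 rad)).
It fails at once if a bystander was pushed away or lifted (moved over 20 mm) (distance of any of tin, bolt, spanner, brick, offcut, tape, pencil from where it was at the start of the episode above 0.02 m).
It also fails if it takes over 51 s, if anything falls off the work surface, if the arm or the gripper's body presses on something with over 40 N, if the wrist force passes 120 N, or if a joint passes its speed limit or range.

## Working session

There is one attempt and no reset: what is moved stays moved. The work goes in short steps, Python scripts to look and compute and a tool call to move; the robot and the scene stay as the last step left them, time stands still between calls to the robot, and variables do not carry over. Pictures are saved under pics/ and viewed, about 8 in all and at most 12, crops included, and the job is handed in when it is done.

Besides the shell and the picture viewer there is one more tool, called by a JSON object that holds its "op" and its "data". carry_out: Moves the arm, as the interface text tells. Its arguments: {"type":"object","properties":{"plan":{"type":"array","items":{"type":"object","properties":{"wx":{"type":"number","minimum":-1,"maximum":1},"wy":{"type":"number","minimum":-1,"maximum":1},"wz":{"type":"number","minimum":-1,"maximum":1},"dx":{"type":"number","minimum":-1,"maximum":1},"dy":{"type":"number","minimum":-1,"maximum":1},"dz":{"type":"number","minimum":-1,"maximum":1},"claw":{"type":"number"}}}},"force":{"type":"number"}},"required":["plan"]}

```bash
mkdir -p pics; ls; cat > h.py <<'E'
import numpy as np, cv2
from station import get_state, read_camera, job
def cam(n):
    c=read_camera(n); h=c['color'].shape[0]
    c['f']=h/2/np.tan(np.radians(c['vertical_fov'])/2); return c
def pts(c):
    z=c['z_map']; v,u=np.mgrid[:z.shape[0],:z.shape[1]]
    P=np.stack([(u-c['cx'])*z/c['f'],-(v-c['cy'])*z/c['f'],-z],-1)
    T=np.array(c['world_from_camera']); return P@T[:3,:3].T+T[:3,3]
E
python3 - <<'E'
from h import *
s=get_state(); print(s)
for n in ('scene','side'):
    c=cam(n); cv2.imwrite(f'pics/{n}1.png',c['color']); np.savez(f'{n}1.npz',P=pts(c),C=c['color'],z=c['z_map']); print([k for k in c],c['f'],np.array(c['world_from_camera']).round(2).tolist())
E
```

```text
pics
{'clock': 0.0, 'qpos': array([-1.45499528e+00,  2.76545486e-01,  1.50611866e+00,  1.11327639e-05,
        1.36070439e+00, -1.21015941e-01]), 'qd': array([-0.00066012, -0.00070968, -0.00077822,  0.00198695, -0.00170566,
        0.00031666]), 'joint_torque': array([ 2.79818531e-03, -4.04582369e+01, -2.37223828e+01,  7.03719864e-02,
        3.41575441e-02, -1.46203556e-04]), 'position': array([ 134.82819015, -558.41986973,  226.63872211]), 'tcp_rot': array([ 7.85686453e-01, -6.18624288e-01, -6.22370186e-04, -6.33341924e-04]), 'wrist_force': array([-0.73470675,  0.71852454,  0.23645871]), 'torque': array([-0.00053495,  0.03397545,  0.05780287]), 'opening': 93.91004252658874}
['color', 'z_map', 'vertical_fov', 'cx', 'cy', 'world_from_camera', 'f'] 444.84687077001604 [[0.33, -0.73, 0.6, 1382.1], [0.94, 0.26, -0.2, -276.6], [-0.01, 0.64, 0.77, 1102.63], [0.0, 0.0, 0.0, 1.0]]
['color', 'z_map', 'vertical_fov', 'cx', 'cy', 'world_from_camera', 'f'] 462.2571969595489 [[-0.82, 0.33, -0.46, 92.96], [-0.57, -0.51, 0.65, 698.89], [-0.02, 0.79, 0.61, 752.15], [0.0, 0.0, 0.0, 1.0]]
```

View pics/scene1.png

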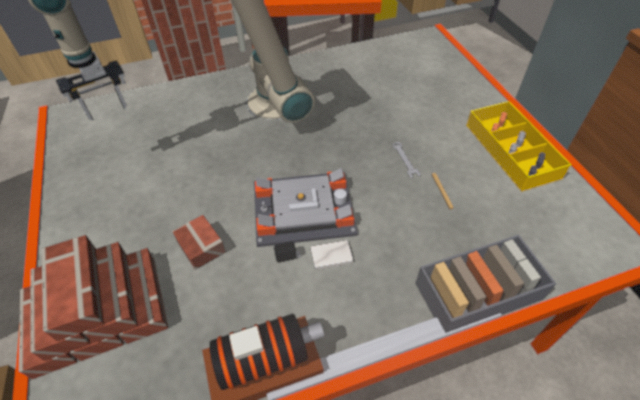

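View pics/side1.png

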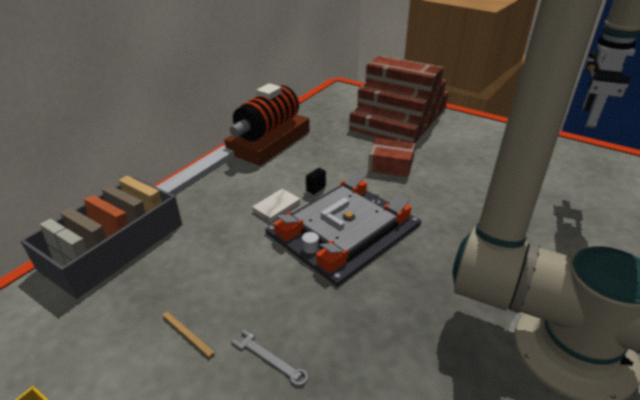

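Scene view: the plate is centred near pixel (304,203), with orange blocks at its corners. Offcut and tape are beyond it at (330,252) and (285,250), and the brick is at (200,240). In the side view the plate is at (345,220). Next I measure the plate and bed from depth.

```bash
python3 - <<'E'
from h import *
for n,box in (('scene',(235,365,160,250)),('side',(255,430,170,290))):
    d=np.load(n+'1.npz'); P=d['P']; C=d['C'].astype(int)
    u0,u1,v0,v1=box; m=np.zeros(P.shape[:2],bool); m[v0:v1,u0:u1]=1; m&=d['z']>0
    org=m&(C[...,2]>C[...,0]+70)&(C[...,2]>100)
    z=P[...,2]; print(n,np.histogram(z[m],range(-10,80,5)))
    lab,k,st,ce=cv2.connectedComponentsWithStats(org.astype(np.uint8))[0:4]
    for i in range(1,lab):
        if st[i,4]>15:
            q=P[k==i]; t=q[q[:,2]>35]; print('orange',ce[i].round(),st[i,4],np.median(t,0).round(1) if len(t) else '')
    for lo,hi,nm in ((36,46,'plate'),(8,19,'bed')):
        s=m&~org&(z>lo)&(z<hi)
        s=cv2.morphologyEx(s.astype(np.uint8),cv2.MORPH_OPEN,np.ones((3,3)))
        r,kk,ss,cc=cv2.connectedComponentsWithStats(s); 
        q=P[s>0] if nm=='bed' else P[kk==1+ss[1:,4].argmax()]
        print(nm,len(q),np.median(q[:,2]),cv2.minAreaRect(q[:,:2].astype(np.float32)))
    cv2.imwrite(f'pics/{n}_crop.png',cv2.resize(d['C'][v0:v1,u0:u1],None,fx=4,fy=4,interpolation=2))
E
```

```text
scene (array([  33, 1743, 2942,  292,  606, 1176,  310,  251,  191,  322, 1964,
        798,  343,  376,  167,  113,   30]), array([-10,  -5,   0,   5,  10,  15,  20,  25,  30,  35,  40,  45,  50,
        55,  60,  65,  70,  75]))
orange [338. 184.] 129 [518.5  67.9  44.8]
orange [262. 191.] 156 [ 466.7 -171.5   44.4]
orange [300. 196.] 19 [538.5 -63.5  53.4]
orange [345. 221.] 143 [662.3  35.7  44.4]
orange [265. 229.] 171 [ 611.8 -201.4   45.3]
plate 1901 42.66335249353392 ((546.41943359375, -61.720550537109375), (180.03292846679688, 185.2027130126953), 77.73238372802734)
bed 1032 15.36151948808481 ((601.943359375, -75.10560607910156), (298.0990295410156, 222.48582458496094), 77.46278381347656)
side (array([   1, 3075, 7548,  395,  942, 2172,  457,  405,  302,  344, 3088,
        884,  468,  488,  177,  157,   29]), array([-10,  -5,   0,   5,  10,  15,  20,  25,  30,  35,  40,  45,  50,
        55,  60,  65,  70,  75]))
orange [360. 184.] 43 [ 576.2 -198.    46.1]
orange [407. 207.] 36 [ 429.8 -172.5   45. ]
orange [348. 214.] 26 [532.9 -62.   53.1]
orange [278. 223.] 37 [660.8  51.9  45.9]
orange [293. 226.] 22 [622.9  39.9  45.2]
orange [322. 253.] 70 [514.5  82.4  45.5]
orange [345. 251.] 16 [472.3  52.1  50.2]
plate 3054 42.98164109346601 ((549.3616333007812, -65.53031921386719), (192.89990234375, 194.58782958984375), 77.35088348388672)
bed 2241 15.452102535819108 ((565.159423828125, -136.6692657470703), (447.5660705566406, 322.2632751464844), 78.03231048583984)
```

{"op": "carry_out", "data": {"plan": [{"wz":-0.0394,"claw":-1},{"wz":-0.0394,"claw":-1},{"wz":-0.0394,"claw":-1},{"wz":-0.0394,"claw":-1},{"wz":-0.0394,"claw":-1},{"wz":-0.0394,"claw":-1},{"wz":-0.0394,"claw":-1},{"wz":-0.0394,"claw":-1},{"wz":-0.0394,"claw":-1}]}}

```text
validation failed for argument at $.pl...
```

```bash
cat >> h.py <<'E'
from scipy.spatial.transform import Rotation as R
C0=np.array([547.,-63.]); YAW=np.radians(-12.5)
def bed(p):
    c,s=np.cos(YAW),np.sin(YAW); d=np.asarray(p)[:2]-C0
    return np.array([c*d[0]+s*d[1],-s*d[0]+c*d[1]])
def show(tgt=None,ztip=None):
    """tool pose in bed axes, and the shift (in tool units of 120 mm) to a bed-frame target and fingertip height"""
    s=get_state(); M=R.from_quat(s['tcp_rot']).as_matrix(); p=s['position']
    print('t',s['clock'].__round__(2),'bed xy',bed(p).round(1),'tipz',round(p[2]-22,1),'tool x yaw',np.degrees(np.arctan2(M[1,0],M[0,0])).round(2),'zdir',M[:,2].round(3),'F',s['wrist_force'].round(1),'open',round(s['opening'],1))
    if tgt is not None:
        c,q=np.cos(YAW),np.sin(YAW); w=C0+np.array([c*tgt[0]-q*tgt[1],q*tgt[0]+c*tgt[1]])
        d=np.array([w[0]-p[0],w[1]-p[1],(ztip+22-p[2])]); print('units',(M.T@d/120).round(3))
E
python3 -c "
from h import *
show((-30,0),230)"
```

```text
t 0.1 bed xy [-295.2 -573. ] tipz 204.7 tool x yaw -76.44 zdir [-0.     0.002 -1.   ] F [ 0.2  0.1 -0.4] open 94.0
units [-3.319 -4.083 -0.205]
```

{"op": "carry_out", "data": {"plan": [{"dx":0,"dy":0,"dz":0,"wx":0,"wy":0,"wz":-0.0394,"claw":-1}], "force": 20}}

```text
clock: 0.18
position: [134.9, -558.7, 226.9]
tcp_rot: [0.823, -0.568, -0.0, -0.0]
wrist_force: [-0.7, 0.0, 0.5]
opening: 89.9
```

{"op": "carry_out", "data": {"plan": [{"dx":0,"dy":0,"dz":0,"wx":0,"wy":0,"wz":-0.0394,"claw":-1},{"dx":0,"dy":0,"dz":0,"wx":0,"wy":0,"wz":-0.0394,"claw":-1},{"dx":0,"dy":0,"dz":0,"wx":0,"wy":0,"wz":-0.0394,"claw":-1},{"dx":0,"dy":0,"dz":0,"wx":0,"wy":0,"wz":-0.0394,"claw":-1},{"dx":0,"dy":0,"dz":0,"wx":0,"wy":0,"wz":-0.0394,"claw":-1},{"dx":0,"dy":0,"dz":0,"wx":0,"wy":0,"wz":-0.0394,"claw":-1},{"dx":0,"dy":0,"dz":0,"wx":0,"wy":0,"wz":-0.0394,"claw":-1},{"dx":0,"dy":0,"dz":0,"wx":0,"wy":0,"wz":-0.0394,"claw":-1}]}}

```text
clock: 0.85
position: [134.9, -558.6, 227.0]
tcp_rot: [0.994, -0.107, -0.0, -0.001]
wrist_force: [0.8, -0.4, 0.1]
opening: 37.3
```

```bash
python3 -c "
from h import *
show((-30,0),230)"
```

```text
t 0.85 bed xy [-295.1 -573.1] tipz 205.0 tool x yaw -12.25 zdir [-0.     0.001 -1.   ] F [ 0.8 -0.4  0.1] open 37.3
units [ 2.23  -4.766 -0.205]
```

{"op": "carry_out", "data": {"plan": [{"dx":0.139,"dy":-0.298,"dz":-0.013,"wx":0,"wy":0,"wz":0,"claw":-1},{"dx":0.139,"dy":-0.298,"dz":-0.013,"wx":0,"wy":0,"wz":0,"claw":-1},{"dx":0.139,"dy":-0.298,"dz":-0.013,"wx":0,"wy":0,"wz":0,"claw":-1},{"dx":0.139,"dy":-0.298,"dz":-0.013,"wx":0,"wy":0,"wz":0,"claw":-1},{"dx":0.139,"dy":-0.298,"dz":-0.013,"wx":0,"wy":0,"wz":0,"claw":-1},{"dx":0.139,"dy":-0.298,"dz":-0.013,"wx":0,"wy":0,"wz":0,"claw":-1},{"dx":0.139,"dy":-0.298,"dz":-0.013,"wx":0,"wy":0,"wz":0,"claw":-1},{"dx":0.139,"dy":-0.298,"dz":-0.013,"wx":0,"wy":0,"wz":0,"claw":-1}]}}

```text
clock: 1.52
position: [328.1, -307.0, 239.8]
tcp_rot: [0.994, -0.11, -0.0, -0.0]
wrist_force: [1.1, -0.0, 0.0]
opening: 0.5
```

{"op": "carry_out", "data": {"plan": [{"dx":0.139,"dy":-0.298,"dz":-0.013,"wx":0,"wy":0,"wz":0,"claw":-1},{"dx":0.139,"dy":-0.298,"dz":-0.013,"wx":0,"wy":0,"wz":0,"claw":-1},{"dx":0.139,"dy":-0.298,"dz":-0.013,"wx":0,"wy":0,"wz":0,"claw":-1},{"dx":0.139,"dy":-0.298,"dz":-0.013,"wx":0,"wy":0,"wz":0,"claw":-1},{"dx":0.139,"dy":-0.298,"dz":-0.013,"wx":0,"wy":0,"wz":0,"claw":-1},{"dx":0.139,"dy":-0.298,"dz":-0.013,"wx":0,"wy":0,"wz":0,"claw":-1},{"dx":0.139,"dy":-0.298,"dz":-0.013,"wx":0,"wy":0,"wz":0,"claw":-1},{"dx":0.139,"dy":-0.298,"dz":-0.013,"wx":0,"wy":0,"wz":0,"claw":-1},{"dx":0,"dy":0,"dz":0,"wx":0,"wy":0,"wz":0,"claw":-1},{"dx":0,"dy":0,"dz":0,"wx":0,"wy":0,"wz":0,"claw":-1}]}}

```text
clock: 2.35
position: [520.6, -57.3, 251.7]
tcp_rot: [0.994, -0.108, -0.001, 0.0]
wrist_force: [-0.2, -0.8, 0.7]
opening: 0.5
```

```bash
python3 - <<'E'
from h import *
c=cam('wrist'); cv2.imwrite('pics/wrist1.png',c['color']); np.savez('wrist1.npz',P=pts(c),C=c['color'],z=c['z_map'])
P=pts(c); C=c['color'].astype(int); z=P[...,2]
org=(C[...,2]>C[...,0]+70)&(C[...,2]>100)&(z>35)&(z<60)&(c['z_map']>0)
n,k,st,ce=cv2.connectedComponentsWithStats(org.astype(np.uint8))
for i in range(1,n):
    if st[i,4]>40: q=P[k==i]; print('orange',ce[i].round(),st[i,4],cv2.minAreaRect(q[:,:2].astype(np.float32)),np.median(q[:,2]).round(1))
s=(~org&(z>38)&(z<46)&(c['z_map']>0)).astype(np.uint8); n,k,st,ce=cv2.connectedComponentsWithStats(cv2.morphologyEx(s,cv2.MORPH_OPEN,np.ones((5,5))))
q=P[k==1+st[1:,4].argmax()]; print('plate',cv2.minAreaRect(q[:,:2].astype(np.float32)),np.median(q[:,2]))
show((-70,70),60)
E
```

```text
orange [289.  70.] 385 ((512.142333984375, 73.5627212524414), (34.59558868408203, 69.69451141357422), 25.737375259399414) 45.3
orange [394.  70.] 418 ((630.3705444335938, 48.12571716308594), (69.899169921875, 34.91863250732422), 40.1495361328125) 45.2
orange [258.  93.] 99 ((475.0936584472656, 59.60139465332031), (30.13759994506836, 5.194727897644043), 74.41466522216797) 50.3
orange [427.  94.] 84 ((658.9852294921875, 16.048969268798828), (21.4383487701416, 5.434131145477295), 74.78727722167969) 50.7
orange [332. 183.] 188 ((532.3157958984375, -64.0906753540039), (18.647014617919922, 17.531221389770508), 31.31946563720703) 52.5
orange [415. 252.] 74 ((616.768798828125, -178.4285888671875), (22.27293586730957, 6.2096734046936035), 75.69733428955078) 51.0
orange [267. 249.] 52 ((433.48101806640625, -132.20803833007812), (8.519262313842773, 5.057826042175293), 77.06849670410156) 49.6
plate ((545.4298095703125, -61.80780029296875), (180.3131866455078, 180.44053649902344), 77.94386291503906) 42.49557511256751
t 2.4 bed xy [-27.6  -1.5] tipz 229.8 tool x yaw -12.49 zdir [-0.002 -0.001 -1.   ] F [-0.6 -0.1 -1.4] open 0.3
units [-0.351 -0.597  1.415]
```

View pics/wrist1.png

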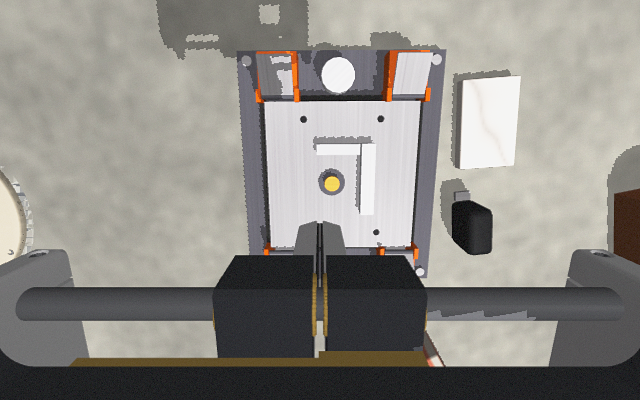

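The wrist view shows the plate centred near (315,172) with its corners clear, and the shims standing on both sides. The brass bush is at (332,183). The refined centre is (545.4, -61.8) and the yaw is -12.3°. I'm moving above corner_nl.

{"op": "carry_out", "data": {"plan": [{"dx":-0.073,"dy":-0.121,"dz":0.283,"wx":0,"wy":0,"wz":0,"claw":-1},{"dx":-0.073,"dy":-0.121,"dz":0.283,"wx":0,"wy":0,"wz":0,"claw":-1},{"dx":-0.073,"dy":-0.121,"dz":0.283,"wx":0,"wy":0,"wz":0,"claw":-1},{"dx":-0.073,"dy":-0.121,"dz":0.283,"wx":0,"wy":0,"wz":0,"claw":-1},{"dx":-0.073,"dy":-0.121,"dz":0.283,"wx":0,"wy":0,"wz":0,"claw":-1},{"dx":0,"dy":0,"dz":0.08,"wx":0,"wy":0,"wz":0,"claw":-1},{"dx":0,"dy":0,"dz":0,"wx":0,"wy":0,"wz":0,"claw":-1},{"dx":0,"dy":0,"dz":0,"wx":0,"wy":0,"wz":0,"claw":-1}]}}

```text
clock: 3.07
position: [494.0, 20.0, 73.7]
tcp_rot: [0.994, -0.11, 0.001, 0.0]
wrist_force: [1.2, -0.5, 0.1]
opening: 0.3
```

```bash
sed -i 's/^C0=.*/C0=np.array([545.4,-61.8]); YAW=np.radians(-12.3)/' h.py; python3 -c "
from h import *
show((-70,70),43)"
```

```text
t 3.07 bed xy [-67.6  68.9] tipz 51.7 tool x yaw -12.67 zdir [ 0.001 -0.001 -1.   ] F [ 1.2 -0.5  0.1] open 0.3
units [-0.02  -0.009  0.072]
```

Press to about 1 mm above, then 2 mm at a time.

{"op": "carry_out", "data": {"plan": [{"dx":-0.02,"dy":-0.01,"dz":0.04,"wx":0,"wy":0,"wz":0,"claw":-1},{"dx":0,"dy":0,"dz":0.03,"wx":0,"wy":0,"wz":0,"claw":-1},{"dx":0,"dy":0,"dz":0.017,"wx":0,"wy":0,"wz":0,"claw":-1},{"dx":0,"dy":0,"dz":0.008,"wx":0,"wy":0,"wz":0,"claw":-1},{"dx":0,"dy":0,"dz":0,"wx":0,"wy":0,"wz":0,"claw":-1},{"dx":0,"dy":0,"dz":0,"wx":0,"wy":0,"wz":0,"claw":-1}]}}

```text
clock: 3.57
position: [492.4, 22.4, 64.1]
tcp_rot: [0.994, -0.11, 0.002, 0.0]
wrist_force: [-2.7, -1.2, 12.8]
opening: 0.7
```

NL looks solid: 12.8 N and no give. Next is NR.

{"op": "carry_out", "data": {"plan": [{"dx":0,"dy":0,"dz":-0.16,"wx":0,"wy":0,"wz":0,"claw":-1},{"dx":0,"dy":0.292,"dz":0,"wx":0,"wy":0,"wz":0,"claw":-1},{"dx":0,"dy":0.292,"dz":0,"wx":0,"wy":0,"wz":0,"claw":-1},{"dx":0,"dy":0.292,"dz":0,"wx":0,"wy":0,"wz":0,"claw":-1},{"dx":0,"dy":0.292,"dz":0,"wx":0,"wy":0,"wz":0,"claw":-1},{"dx":0,"dy":0,"dz":0,"wx":0,"wy":0,"wz":0,"claw":-1},{"dx":0,"dy":0,"dz":0,"wx":0,"wy":0,"wz":0,"claw":-1},{"dx":0,"dy":0,"dz":0,"wx":0,"wy":0,"wz":0,"claw":-1}]}}

```text
clock: 4.23
position: [460.9, -113.6, 81.2]
tcp_rot: [0.994, -0.11, 0.0, -0.0]
wrist_force: [0.4, 0.5, -0.3]
opening: 0.5
```

```bash
python3 -c "
from h import *
show((-70,-70),43)"
```

```text
t 4.23 bed xy [-71.6 -68.6] tipz 59.2 tool x yaw -12.68 zdir [ 0.001  0.    -1.   ] F [ 0.4  0.5 -0.3] open 0.5
units [0.013 0.011 0.135]
```

{"op": "carry_out", "data": {"plan": [{"dx":0.013,"dy":0.011,"dz":0.08,"wx":0,"wy":0,"wz":0,"claw":-1},{"dx":0,"dy":0,"dz":0.05,"wx":0,"wy":0,"wz":0,"claw":-1},{"dx":0,"dy":0,"dz":0.017,"wx":0,"wy":0,"wz":0,"claw":-1},{"dx":0,"dy":0,"dz":0.01,"wx":0,"wy":0,"wz":0,"claw":-1},{"dx":0,"dy":0,"dz":0,"wx":0,"wy":0,"wz":0,"claw":-1},{"dx":0,"dy":0,"dz":0,"wx":0,"wy":0,"wz":0,"claw":-1}]}}

```text
clock: 4.73
position: [462.4, -114.4, 63.9]
tcp_rot: [0.994, -0.109, 0.0, 0.0]
wrist_force: [-5.3, 1.6, 20.9]
opening: 0.1
```

NR is solid too. Next is FR.

{"op": "carry_out", "data": {"plan": [{"dx":0,"dy":0,"dz":-0.16,"wx":0,"wy":0,"wz":0,"claw":-1},{"dx":0.292,"dy":0,"dz":0,"wx":0,"wy":0,"wz":0,"claw":-1},{"dx":0.292,"dy":0,"dz":0,"wx":0,"wy":0,"wz":0,"claw":-1},{"dx":0.292,"dy":0,"dz":0,"wx":0,"wy":0,"wz":0,"claw":-1},{"dx":0.292,"dy":0,"dz":0,"wx":0,"wy":0,"wz":0,"claw":-1},{"dx":0,"dy":0,"dz":0,"wx":0,"wy":0,"wz":0,"claw":-1},{"dx":0,"dy":0,"dz":0,"wx":0,"wy":0,"wz":0,"claw":-1},{"dx":0,"dy":0,"dz":0,"wx":0,"wy":0,"wz":0,"claw":-1}]}}

```text
clock: 5.4
position: [597.4, -144.3, 79.7]
tcp_rot: [0.994, -0.109, -0.002, -0.0]
wrist_force: [-1.0, 1.6, 0.2]
opening: 0.5
```

```bash
python3 -c "
from h import *
show((70,-70),43)"
```

```text
t 5.4 bed xy [ 68.4 -69.5] tipz 57.7 tool x yaw -12.52 zdir [-0.004  0.001 -1.   ] F [-1.   1.6  0.2] open 0.5
units [0.014 0.004 0.123]
```

{"op": "carry_out", "data": {"plan": [{"dx":0.014,"dy":0.004,"dz":0.07,"wx":0,"wy":0,"wz":0,"claw":-1},{"dx":0,"dy":0,"dz":0.05,"wx":0,"wy":0,"wz":0,"claw":-1},{"dx":0,"dy":0,"dz":0.017,"wx":0,"wy":0,"wz":0,"claw":-1},{"dx":0,"dy":0,"dz":0.01,"wx":0,"wy":0,"wz":0,"claw":-1},{"dx":0,"dy":0,"dz":0,"wx":0,"wy":0,"wz":0,"claw":-1},{"dx":0,"dy":0,"dz":0,"wx":0,"wy":0,"wz":0,"claw":-1}]}}

```text
clock: 5.9
position: [599.8, -146.6, 63.7]
tcp_rot: [0.994, -0.11, -0.0, 0.0]
wrist_force: [-0.2, 0.5, 0.5]
opening: 0.3
```

{"op": "carry_out", "data": {"plan": [{"dx":0,"dy":0,"dz":0.017,"wx":0,"wy":0,"wz":0,"claw":-1},{"dx":0,"dy":0,"dz":0.017,"wx":0,"wy":0,"wz":0,"claw":-1},{"dx":0,"dy":0,"dz":0,"wx":0,"wy":0,"wz":0,"claw":-1},{"dx":0,"dy":0,"dz":0,"wx":0,"wy":0,"wz":0,"claw":-1},{"dx":0,"dy":0,"dz":0,"wx":0,"wy":0,"wz":0,"claw":-1}]}}

```text
clock: 6.32
position: [600.4, -146.9, 59.9]
tcp_rot: [0.994, -0.11, 0.0, 0.0]
wrist_force: [-1.2, -1.1, 3.3]
opening: 0.5
```

It gives: the tip is at 37.9 with 3.3 N. I'll press a little further to be sure.

{"op": "carry_out", "data": {"plan": [{"dx":0,"dy":0,"dz":0.012,"wx":0,"wy":0,"wz":0,"claw":-1},{"dx":0,"dy":0,"dz":0.008,"wx":0,"wy":0,"wz":0,"claw":-1},{"dx":0,"dy":0,"dz":0,"wx":0,"wy":0,"wz":0,"claw":-1},{"dx":0,"dy":0,"dz":0,"wx":0,"wy":0,"wz":0,"claw":-1}]}}

```text
clock: 6.65
position: [600.5, -147.0, 58.9]
tcp_rot: [0.994, -0.11, 0.001, 0.0]
wrist_force: [-3.9, -0.7, 12.9]
opening: 0.4
```

FR is the rocking corner. I'm lifting and moving over its shim tab.

{"op": "carry_out", "data": {"plan": [{"dx":0,"dy":0,"dz":-0.25,"wx":0,"wy":0,"wz":0,"claw":-1},{"dx":0,"dy":0,"dz":-0.2,"wx":0,"wy":0,"wz":0,"claw":-1},{"dx":0.02,"dy":0.25,"dz":0,"wx":0,"wy":0,"wz":0,"claw":-1},{"dx":0.01,"dy":0.23,"dz":0,"wx":0,"wy":0,"wz":0,"claw":-1},{"dx":0,"dy":0,"dz":0,"wx":0,"wy":0,"wz":0,"claw":-1},{"dx":0,"dy":0,"dz":0,"wx":0,"wy":0,"wz":0,"claw":-1},{"dx":0,"dy":0,"dz":0,"wx":0,"wy":0,"wz":0,"claw":-1}]}}

```text
clock: 7.23
position: [590.9, -203.0, 110.3]
tcp_rot: [0.994, -0.11, -0.0, -0.001]
wrist_force: [0.4, -0.3, -0.5]
opening: 0.7
```

```bash
python3 - <<'E'
from h import *
show((73.5,-128),75)
c=cam('scene'); cv2.imwrite('pics/scene2.png',cv2.resize(c['color'][150:260,230:380],None,fx=5,fy=5,interpolation=2))
E
```

```text
t 7.23 bed xy [  74.5 -128.3] tipz 88.3 tool x yaw -12.65 zdir [-0.001  0.001 -1.   ] F [ 0.4 -0.3 -0.5] open 0.7
units [-0.008 -0.002  0.111]
```

View pics/scene2.png

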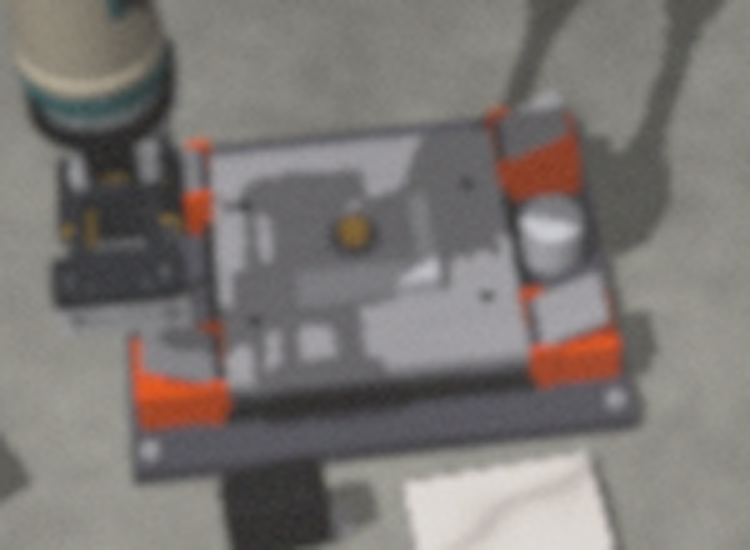

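The crop shows the gripper over the far right shim, with its tip near (180,350), and everything else still in place. I'm pressing gently while watching the force.

{"op": "carry_out", "data": {"plan": [{"dx":-0.008,"dy":0,"dz":0.08,"wx":0,"wy":0,"wz":0,"claw":-1},{"dx":0,"dy":0,"dz":0.05,"wx":0,"wy":0,"wz":0,"claw":-1},{"dx":0,"dy":0,"dz":0.017,"wx":0,"wy":0,"wz":0,"claw":-1},{"dx":0,"dy":0,"dz":0.017,"wx":0,"wy":0,"wz":0,"claw":-1},{"dx":0,"dy":0,"dz":0,"wx":0,"wy":0,"wz":0,"claw":-1},{"dx":0,"dy":0,"dz":0,"wx":0,"wy":0,"wz":0,"claw":-1}]}}

```text
clock: 7.78
position: [590.4, -203.3, 91.3]
tcp_rot: [0.994, -0.11, 0.0, 0.0]
wrist_force: [0.5, -1.1, -0.6]
opening: 0.8
```

{"op": "carry_out", "data": {"plan": [{"dx":0,"dy":0,"dz":0.012,"wx":0,"wy":0,"wz":0,"claw":-1},{"dx":0,"dy":0,"dz":0.012,"wx":0,"wy":0,"wz":0,"claw":-1},{"dx":0,"dy":0,"dz":0.012,"wx":0,"wy":0,"wz":0,"claw":-1},{"dx":0,"dy":0,"dz":0.012,"wx":0,"wy":0,"wz":0,"claw":-1},{"dx":0,"dy":0,"dz":0,"wx":0,"wy":0,"wz":0,"claw":-1},{"dx":0,"dy":0,"dz":0,"wx":0,"wy":0,"wz":0,"claw":-1}]}}

```text
clock: 8.28
position: [590.6, -204.5, 86.2]
tcp_rot: [0.994, -0.11, 0.001, 0.001]
wrist_force: [-2.0, -4.1, 4.7]
opening: 0.4
```

Contact at 4.7 N. Continuing gently.

{"op": "carry_out", "data": {"plan": [{"dx":0,"dy":0,"dz":0.012,"wx":0,"wy":0,"wz":0,"claw":-1},{"dx":0,"dy":0,"dz":0.012,"wx":0,"wy":0,"wz":0,"claw":-1},{"dx":0,"dy":0,"dz":0.012,"wx":0,"wy":0,"wz":0,"claw":-1},{"dx":0,"dy":0,"dz":0,"wx":0,"wy":0,"wz":0,"claw":-1}]}}

```text
clock: 8.62
position: [590.7, -203.5, 81.2]
tcp_rot: [0.994, -0.11, 0.001, -0.0]
wrist_force: [0.2, -2.8, 3.7]
opening: 0.5
```

It moves freely (59.2 at 3.7 N). Continuing down to flat.

{"op": "carry_out", "data": {"plan": [{"dx":0,"dy":0,"dz":0.012,"wx":0,"wy":0,"wz":0,"claw":-1},{"dx":0,"dy":0,"dz":0.012,"wx":0,"wy":0,"wz":0,"claw":-1},{"dx":0,"dy":0,"dz":0.012,"wx":0,"wy":0,"wz":0,"claw":-1},{"dx":0,"dy":0,"dz":0.012,"wx":0,"wy":0,"wz":0,"claw":-1},{"dx":0,"dy":0,"dz":0,"wx":0,"wy":0,"wz":0,"claw":-1}]}}

```text
clock: 9.03
position: [590.2, -202.9, 75.1]
tcp_rot: [0.994, -0.11, -0.0, -0.0]
wrist_force: [0.6, -1.6, 2.4]
opening: 0.6
```

{"op": "carry_out", "data": {"plan": [{"dx":0,"dy":0,"dz":0.012,"wx":0,"wy":0,"wz":0,"claw":-1},{"dx":0,"dy":0,"dz":0.012,"wx":0,"wy":0,"wz":0,"claw":-1},{"dx":0,"dy":0,"dz":0.012,"wx":0,"wy":0,"wz":0,"claw":-1},{"dx":0,"dy":0,"dz":0,"wx":0,"wy":0,"wz":0,"claw":-1}]}}

```text
clock: 9.37
position: [590.1, -203.2, 70.8]
tcp_rot: [0.994, -0.11, -0.0, -0.0]
wrist_force: [0.6, -1.5, 2.4]
opening: 0.6
```

{"op": "carry_out", "data": {"plan": [{"dx":0,"dy":0,"dz":0.012,"wx":0,"wy":0,"wz":0,"claw":-1},{"dx":0,"dy":0,"dz":0.012,"wx":0,"wy":0,"wz":0,"claw":-1},{"dx":0,"dy":0,"dz":0.008,"wx":0,"wy":0,"wz":0,"claw":-1},{"dx":0,"dy":0,"dz":0,"wx":0,"wy":0,"wz":0,"claw":-1},{"dx":0,"dy":0,"dz":0,"wx":0,"wy":0,"wz":0,"claw":-1},{"dx":0,"dy":0,"dz":0,"wx":0,"wy":0,"wz":0,"claw":-1},{"dx":0,"dy":0,"dz":0,"wx":0,"wy":0,"wz":0,"claw":-1}]}}

```text
clock: 9.95
position: [590.2, -203.2, 70.1]
tcp_rot: [0.994, -0.11, 0.001, 0.0]
wrist_force: [-3.4, -0.3, 16.9]
opening: 0.8
```

Hard stop at tip 48.1 with 16.9 N: the shim is flat. Lifting clear and back for a look.

{"op": "carry_out", "data": {"plan": [{"dx":0,"dy":0,"dz":-0.2,"wx":0,"wy":0,"wz":0,"claw":-1},{"dx":0,"dy":0,"dz":-0.33,"wx":0,"wy":0,"wz":0,"claw":-1},{"dx":0,"dy":0,"dz":-0.33,"wx":0,"wy":0,"wz":0,"claw":-1},{"dx":0,"dy":0,"dz":-0.33,"wx":0,"wy":0,"wz":0,"claw":-1},{"dx":-0.33,"dy":0,"dz":-0.05,"wx":0,"wy":0,"wz":0,"claw":-1},{"dx":-0.33,"dy":0,"dz":0,"wx":0,"wy":0,"wz":0,"claw":-1},{"dx":-0.33,"dy":0,"dz":0,"wx":0,"wy":0,"wz":0,"claw":-1},{"dx":-0.33,"dy":0,"dz":0,"wx":0,"wy":0,"wz":0,"claw":-1},{"dx":-0.33,"dy":0,"dz":0,"wx":0,"wy":0,"wz":0,"claw":-1},{"dx":-0.33,"dy":0,"dz":0,"wx":0,"wy":0,"wz":0,"claw":-1},{"dx":0,"dy":0,"dz":0,"wx":0,"wy":0,"wz":0,"claw":-1},{"dx":0,"dy":0,"dz":0,"wx":0,"wy":0,"wz":0,"claw":-1}]}}

```text
clock: 10.95
position: [356.1, -149.7, 215.6]
tcp_rot: [0.994, -0.11, -0.001, -0.001]
wrist_force: [0.7, 0.3, 0.0]
opening: 0.8
```

```bash
python3 - <<'E'
from h import *
show()
for n in ('scene','side'):
    c=cam(n); P=pts(c); B=np.stack([bed(p) for p in P.reshape(-1,3)]).reshape(P.shape[:2]+(2,))
    for nm,x,y in (('tab_nl',-73.5,128),('tab_nr',-73.5,-128),('tab_fl',73.5,128),('tab_fr',73.5,-128),('nl',-70,70),('nr',-70,-70),('fl',70,70),('fr',70,-70)):
        m=(abs(B-[x,y]).max(-1)<7)&(c['z_map']>0)&(P[...,2]<90); print(n,nm,m.sum(),np.median(P[m][:,2]).round(1) if m.any() else '')
    if n=='scene': cv2.imwrite('pics/scene3.png',cv2.resize(c['color'][150:270,220:380],None,fx=4.5,fy=4.5,interpolation=2))
E
```

```text
t 10.95 bed xy [-166.3 -126.2] tipz 193.6 tool x yaw -12.67 zdir [-0.001  0.002 -1.   ] F [0.7 0.3 0. ] open 0.8
scene tab_nl 21 67.1
scene tab_nr 15 66.6
scene tab_fl 21 66.4
scene tab_fr 19 49.5
scene nl 14 43.7
scene nr 16 43.3
scene fl 13 41.7
scene fr 18 43.2
side tab_nl 47 47.3
side tab_nr 30 65.9
side tab_fl 37 47.6
side tab_fr 16 48.9
side nl 26 43.0
side nr 21 43.7
side fl 20 42.5
side fr 20 42.9
```

View pics/scene3.png

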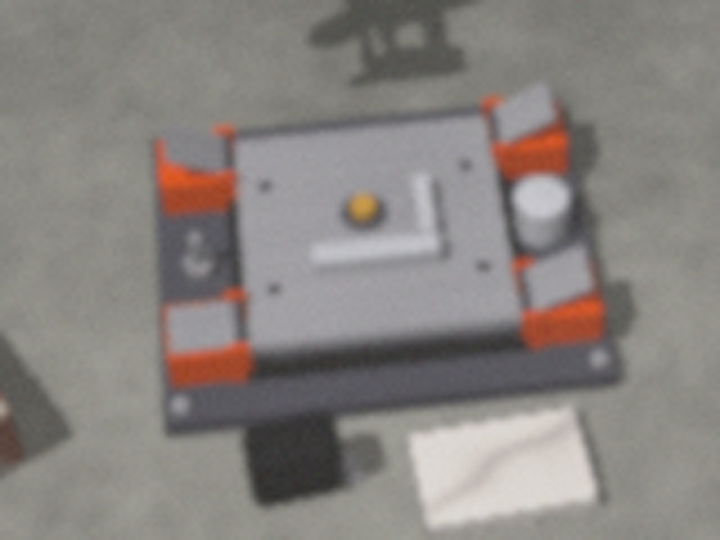

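The crop shows the far right shim flat at (205,325), the other three raised, the bolt and tin in place, and the arm clear. Handing in.

```bash
python3 -c "
from station import job
print(job.finish_job())"
```

```text
the job is handed in; nothing more can be done
None
```

The far right corner is the one that rocks, and its shim is now pressed flat. The job is handed in after about 11 s of robot time, and no verdict was reported.

- **Finding the corner:** I pressed near left (12.8 N), near right (20.9 N) and far right, in that order. The first two held solid. Far right gave about 4 to 5 mm, at 3.3 N rising to 12.9 N at the stop. I did not press far left, because the rocking corner was already found.
- **Pressing the shim:** It moved down at 2 to 5 N in the readings and met a hard stop at 16.9 N once flat.
- **Last checks:** The far right tab reads about 49 mm, against 48.5 mm when flat. The other three still stand raised at about 66–67 mm, and the plate corners read 41.7 to 43.7 mm, so it is level. The tin, bolt, tape and offcut look unmoved in the last picture. Only a corner of the brick showed, and the spanner and pencil were outside the crop, so I did not re-check those three; the arm went nowhere near them. The arm stands clear, about 190 mm up.
- **One disagreement:** The side camera read about 47 mm at both left tabs. I took that to be the block faces showing under the raised shims. The scene camera's depth reading and picture both show those shims raised.

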